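Snap the valve cap onto the bean canister and hold it sealed

TASK

Pick the blue valve cap off the black mat, turn it so that its white tab points along the red stripe on the canister lid, and press it straight down onto the brass stud until it clicks. Keep pressing after the click until the orange seal ring is squeezed fully down, and finish like that: still gripping the cap and still pressing, without letting go. Leave the cup, the jug and the tamper where they are.

Things in the scene. Friction and masses are not known exactly. Their poses are not given: they have to be found in the camera images.
- cap: Blue plastic snap cap, about 60 g, 49 mm tall, loose, mouth down on the mat. Origin: centre of its open underside; z up, x towards the white tab. Skirt 44 mm across, 0 to 25 mm up, flat shoulder at 25 mm; above it a grip bar 40 mm long (x), 16 mm wide (y), 25 to 49 mm up. Pinch the bar across y from above with the fingertips just over the shoulder, which they can push on
- cap_tab (a point): Tip of the cap's white tab: a block 9 mm wide on the skirt, tip 29 mm from the cap's axis along its +x, 18 mm above its underside. A white stripe on top of the grip bar, on the tab's half, also shows its direction. The cap's mouth has a lip 3 mm thick with a 21 mm hole; above it a 29 mm wide cavity, ceiling at 21 mm
- canister: Steel bean canister with black lid, fixed to the counter, 128 mm across at its foot; lid 124 mm across, flat top at 95 mm. Origin: centre of its underside; z up, x towards the red stripe. In the lid's middle an aluminium flange 44 mm across up to 101 mm, above it the orange seal ring up to 107 mm, and through both the brass stud on the axis
- stud_top (a point): Centre of the brass stud's top, on the axis, 122.5 mm above the canister's underside; 17 mm thick, tapering to 11 mm. Four greased spring balls stand 4 mm out of it. All heights from the canister's underside: the cap's underside meets them at 119 mm, the push peaks at 10 to 14 N, they snap in at 111.5 mm (click), the cap is drawn down until the ring at 107 mm, hard stop at 103 mm
- mark (a point): Centre of the red stripe on the lid: 30 mm long radially, 9 mm wide, its centre 42.5 mm from the stud's axis along the canister's +x
- seal (a joint): How far the orange seal ring (38 mm across, around the stud) is squeezed down: 0 free, 0.004 m fully down. Spring of 3.6 N per mm, about 14 N at the full 4 mm; it springs back when the cap is not pressed, though the snapped cap stays on
- mat: Black rubber tamping mat 160 x 150 x 8 mm on which the cap stands, fixed. Origin: centre of its underside
- cup: White ceramic espresso mug, 76 mm across, 58 mm tall, loose. Origin: centre of its underside. Leave alone
- jug: Steel milk jug, 80 mm across, 85 mm tall, loose. Origin: centre of its underside. Leave alone
- tamper: Steel coffee tamper standing on its 58 mm base, 74 mm tall, loose. Origin: centre of its underside. Leave alone
There are look-alikes about, which are no part of the job. What is shaped like the canister but purple is not meant. There is more than one size of the cap; the one meant has the size given above.

How it is judged:
On the way, in this order (a step that is already met when the one before it is completed fails the run):
1. the cap is gripped and lifted off the mat (height (world z) of cap above 0.05 m and contact force between the fingers and cap above 1 N), for 0.1 s.
2. the cap is upright above or on the stud, not yet snapped, its tab facing the red stripe (horizontal distance between cap and canister below 0.006 m and z of cap in the frame of canister above 0.1135 m and x of cap_tab in the frame of canister above 0.018 m and y of cap_tab in the frame of canister between -0.01 and 0.01 m and angle between cap's own z axis and vertical below 0.2 rad), for 0.05 s.
3. the cap has snapped over the balls (z of cap in the frame of canister below 0.1095 m and horizontal distance between cap and canister below 0.004 m), for 0.05 s.
At the end, for the whole second after the job is handed in: Cap snapped on (axis within 4 mm, tilt under 0.12 rad), tab tip within 9 mm sideways of the red stripe's line, fingers still around its bar (over 2 N, grasp point under 62 mm up the cap) and pressing: seal ring squeezed by over 2.5 of its 4 mm, underside below 105.5 mm, over 6 N on the canister (value of joint seal above 0.0025 m and z of cap in the frame of canister below 0.1055 m and horizontal distance between cap and canister below 0.004 m and angle between cap's own z axis and vertical below 0.12 rad and x of cap_tab in the frame of canister above 0.018 m and y of cap_tab in the frame of canister between -0.009 and 0.009 m and contact force between the fingers and cap above 2 N and contact force between cap and canister above 6 N and z of the grasp point in the frame of cap below 0.062 m); the arm keeps its last pose, push and grip.
It fails at once if the cup is shifted by more than 30 mm (distance of cup from where it was at the start of the episode above 0.03 m).
It fails at once if the jug is shifted by more than 30 mm (distance of jug from where it was at the start of the episode above 0.03 m).
It fails at once if the tamper is shifted by more than 30 mm (distance of tamper from where it was at the start of the episode above 0.03 m).
It also fails if it takes over 51 s, if anything falls off the work surface, if the arm or the gripper's body presses on something with over 40 N, if the wrist force passes 120 N, or if a joint passes its speed limit or range.

ROBOT

A 6-joint arm with a two-finger parallel gripper is mounted at the origin on the work surface. World frame = base frame: x ahead of the robot, y to its left, z up, the work surface at z = 0. Lengths are in m, angles in rad, forces in N, time in s.
With the tool pointing down it reaches from about 0.35 to 0.775 m from the base axis. Payload 7.3 kg.
Tool frame: the origin (TCP) lies midway between the tips of the shut fingers; the grasp point (between the pads) lies 19 mm behind it; z points along the fingers, y is the direction in which the jaws open and shut (so a half turn about z gives the same grasp; the last joint's range is limited). The gripper opens to 92 mm and grips with 3 to 60 N. Pads are 19 mm wide; open, the fingers measure 130 mm over their backs; the gripper's body (75 mm by 190 mm) begins 47 mm behind the grasp point.
Start: joints at [-1.468, 0.342, 1.524, -0, 1.275, -0.146], TCP at [0.129, -0.509, 0.227] pointing down, gripper open.
Joint ranges: [-2.53, 2.53], [-0.77, 2.02], [0.04, 2.7], [-1, 4.14], [0.28, 2.66], [-3.11, 3.11]. Speed limits (rad/s): [2.57, 2.57, 3.14, 3.14, 3.14, 3.14].

INTERFACE

Orientations are given as [roll, pitch, yaw] about the fixed x, y, z axes, in that order (R = Rz(yaw) Ry(pitch) Rx(roll)).
In Python, from cell import status, eyes, job gives the robot as it stands.
- The arm moves only by the tool jog_arm, never from a script. Its argument "series" is a list of rows, each a list of 3 entries, a list of its own where there are three numbers: the gripper command: -1 is shut, 1 is fully open, values between are in proportion, then the shift along the tool's x, y, z in m, then the turn, a rotation vector about the tool's x, y, z in rad. In form: [[grip, [x, y, z], [ax, ay, az]], ...]. A call has 1 to 12 rows; each row is the pose to reach, as a shift and turn from the pose commanded when the call began, along the tool's axes at that moment; what a row does not reach only later rows make up. A row lasts 1/12 s, in which the tool goes at most 41.7 mm and 7.16 degrees, less where a joint would pass 70% of its speed; a pose out of reach is approached as far as the arm can. A call with a gripper value outside its range is refused whole. The fingers move at their own pace and stop on an object; "squeeze" is the grip in N (left out, the last holds). Time passes only in rows, so rows that repeat a pose let the fingers close. It gives the time, the measured TCP pose, the force and the opening at its end, in the units of the state.
- status.observe(): the state, without advancing time (a new reading comes with each control period).
- eyes.read_camera(name): name is "side" or "top" or "wrist"; returns a dict with "img" (420x560x3 uint8, red, green, blue), "range_z" (420x560 float32, m along the optical axis (not along the pixel's ray), 0 where there is no reading), "camera_matrix" (3x3 intrinsics, pixels), "k1" (the pictures are not rectified: a ray, as slopes to the right and down, at radius r is drawn at 1 + k1 r^2 times it, then the intrinsics apply), "T" (4x4, takes a point from camera to world coordinates); the wrist camera has in their place "tool_from_camera" (4x4, takes a point from camera to tool coordinates, whose origin is the TCP and whose axes are the flange's). Camera axes: x right, y down, z forward; pixel columns grow to the right and rows downward; lengths in m; the calibration is good to about 2 mm. A picture is of the moment at which its call begins: read the wrist's pose just before it.
- job.hand_in(): hands the job in, once; it reports no verdict.
The state is a dict: "time": time; "qpos": joint angles; "qvel": joint speeds; "joint_efforts": joint torques, N m; "tool_pos": TCP position; "tool_rot": TCP orientation; "contact_force": force on the tool from outside, world axes, zero at the start; "torque": the same for the moment, N m; "opening": finger opening in m.
Only numpy, scipy, OpenCV 4.12 (cv2) and the standard library are available. Lean on these libraries where they do the work, as an engineer would, in place of code of your own. Each camera call takes 0.05 s, during which the arm holds its last target.

## Working session

There is one attempt and no reset: what is moved stays moved. The work goes in short steps, Python scripts to look and compute and a tool call to move; the robot and the scene stay as the last step left them, time stands still between calls to the robot, and variables do not carry over. Pictures are saved under pics/ and viewed, and the job is handed in when it is done.

Besides the shell and the picture viewer there is one more tool, called after ">>>" as a command line: name --argument value ..., lists and objects as JSON in quotes. jog_arm: Moves the arm, as the interface text tells. Its arguments: {"type":"object","properties":{"series":{"type":"array","items":{"type":"array"}},"squeeze":{"type":"number"}},"required":["series"]}

```bash
ls; mkdir -p pics
python3 - <<'E'
from cell import status, eyes
import cv2
print(status.observe())
for n in ("top","side","wrist"):
    c=eyes.read_camera(n)
    cv2.imwrite(f"pics/{n}0.png",c["img"][:,:,::-1])
    print(n,c["camera_matrix"].tolist(),c["k1"],(c.get("T") if "T" in c else c["tool_from_camera"]).round(4).tolist())
E
```

```text
pics
{'time': 0.0, 'qpos': array([-1.46799755e+00,  3.42740742e-01,  1.52499783e+00, -3.88341388e-06,
        1.27540657e+00, -1.45969758e-01]), 'qvel': array([-1.25626542e-03, -1.64859629e-03, -1.14168645e-03,  2.97405046e-03,
       -2.92307878e-04,  5.18417431e-05]), 'joint_efforts': array([-1.81397656e-03, -4.31246388e+01, -2.44222319e+01,  7.14331074e-02,
        5.60276338e-02, -1.41945525e-04]), 'tool_pos': array([ 0.12925475, -0.50842613,  0.22604231]), 'tool_rot': array([-3.14005613e+00, -2.22138599e-04,  2.48769495e-01]), 'contact_force': array([0.51312591, 0.04351056, 0.28546344]), 'torque': array([ 0.01909194, -0.00190645,  0.02596893]), 'opening': 0.09168671843130116}
top [[398.418000496523, 0.0, 283.3111719964874], [0.0, 398.418000496523, 209.16197345160498], [0.0, 0.0, 1.0]] 0.012621973489042428 [[0.0273, -0.9949, 0.0972, 0.4778], [-0.9991, -0.024, 0.0344, -0.0471], [-0.0319, -0.0981, -0.9947, 0.9006], [0.0, 0.0, 0.0, 1.0]]
side [[460.87896019796926, 0.0, 280.30030483069385], [0.0, 460.87896019796926, 212.78114290611293], [0.0, 0.0, 1.0]] 0.034912868054950884 [[0.9793, -0.1305, 0.1549, 0.3753], [-0.2025, -0.6207, 0.7575, -0.8124], [-0.0027, -0.7731, -0.6342, 0.7755], [0.0, 0.0, 0.0, 1.0]]
wrist [[357.7623055375312, 0.0, 273.87706644474605], [0.0, 357.7623055375312, 210.32171082938797], [0.0, 0.0, 1.0]] -0.005207064965338161 [[-0.0003, -0.9567, -0.291, 0.0795], [1.0, -0.0005, 0.0005, -0.0005], [-0.0006, -0.291, 0.9567, -0.1577], [0.0, 0.0, 0.0, 1.0]]
```

View pics/top0.png

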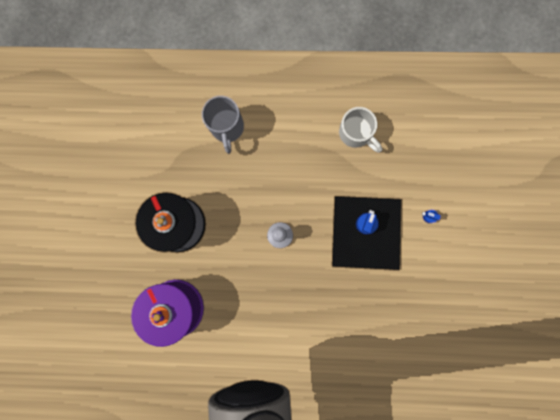

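View pics/side0.png

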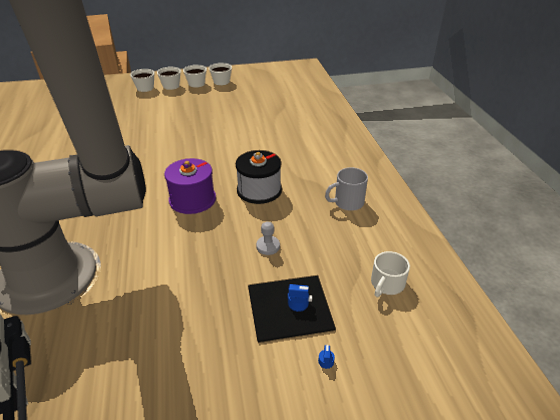

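View pics/wrist0.png

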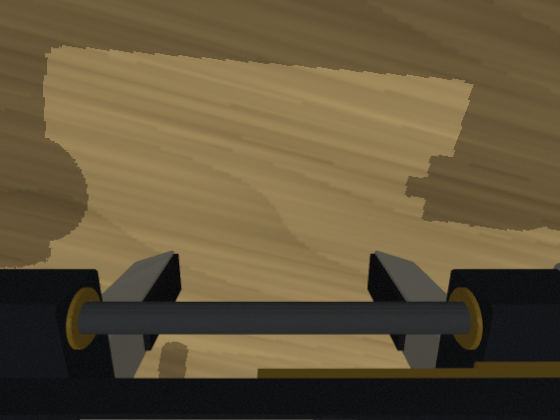

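Top picture: possible caps are the blue one on the black mat at (368,222) and a smaller blue one off the mat at (431,216). Possible canisters are the black-lidded one at (165,222) and a purple one at (165,314). The cup is at (358,126), with a grey look-alike mug at (222,118), and the tamper is at (281,235). By the description I choose the cap on the mat and the black-lidded canister, and I'll check both in a close crop.

```bash
cat > h.py <<'E'
import numpy as np, cv2
from scipy.spatial.transform import Rotation as R
from cell import status, eyes
def Ttool():
    s=status.observe(); T=np.eye(4); T[:3,:3]=R.from_euler('xyz',s['tool_rot']).as_matrix(); T[:3,3]=s['tool_pos']; return T
def cam(n):
    t=Ttool(); c=eyes.read_camera(n); c['W']=c['T'] if 'T' in c else t@c['tool_from_camera']; return c
def slopes(c,px):
    K=c['camera_matrix']; D=np.array([c['k1'],0,0,0.])
    return cv2.undistortPoints(np.array(px,float).reshape(-1,1,2),K,D).reshape(-1,2)
def onplane(c,px,z):
    s=slopes(c,px); d=np.c_[s,np.ones(len(s))]@c['W'][:3,:3].T; o=c['W'][:3,3]
    return o+d*((z-o[2])/d[:,2])[:,None]
def bydepth(c,px):
    px=np.array(px).reshape(-1,2); s=slopes(c,px); z=c['range_z'][px[:,1].astype(int),px[:,0].astype(int)]
    return (np.c_[s,np.ones(len(s))]*z[:,None])@c['W'][:3,:3].T+c['W'][:3,3]
def project(c,P):
    M=np.linalg.inv(c['W']); K=c['camera_matrix']; D=np.array([c['k1'],0,0,0.])
    q=(np.array(P).reshape(-1,3)@M[:3,:3].T+M[:3,3])
    return cv2.projectPoints(q.reshape(-1,1,3),np.zeros(3),np.zeros(3),K,D)[0].reshape(-1,2)
def mask(c,name):
    h=cv2.cvtColor(c['img'],cv2.COLOR_RGB2HSV); H,S,V=h[...,0].astype(int),h[...,1],h[...,2]
    return {'blue':(abs(H-113)<12)&(S>130)&(V>50),'white':(S<60)&(V>150),'red':((H<6)|(H>172))&(S>150)&(V>80),
            'orange':(H>=6)&(H<16)&(S>150)&(V>120)}[name]
E
python3 - <<'E'
from h import *
for n,box in (("top",(340,190,450,250)),("side",(230,260,370,380))):
    c=cam(n); x0,y0,x1,y1=box
    cv2.imwrite(f"pics/crop_{n}.png",cv2.resize(c['img'][y0:y1,x0:x1,::-1],None,fx=5,fy=5,interpolation=cv2.INTER_CUBIC)[:600,:800])
    m=mask(c,'blue').astype(np.uint8); k,l,st,ce=cv2.connectedComponentsWithStats(m)
    for i in range(1,k):
        if st[i,4]>10:
            ys,xs=np.where(l==i); P=bydepth(c,np.c_[xs,ys]); 
            print(n,ce[i].round(1),st[i].tolist(),'med',np.median(P,0).round(3),'ptp',(np.percentile(P,98,0)-np.percentile(P,2,0)).round(3),'zmax',P[:,2].max().round(3))
    if n=='top':
        m=mask(c,'red').astype(np.uint8); k,l,st,ce=cv2.connectedComponentsWithStats(m)
        for i in range(1,k):
            if st[i,4]>10: print('red',ce[i].round(1),st[i].tolist(),bydepth(c,ce[i]).round(3),onplane(c,ce[i],.095).round(3))
        for p in [(165,222),(281,230),(358,126),(222,118),(368,255),(250,395)]: print(p,bydepth(c,p).round(3))
E
```

```text
top [431.3 216.5] [424, 210, 16, 13, 120] med [ 0.554 -0.34   0.021] ptp [0.022 0.026 0.025] zmax 0.901
top [366.3 223.9] [355, 212, 24, 23, 367] med [ 0.534 -0.195  0.035] ptp [0.046 0.045 0.054] zmax 0.901
red [155.4 203. ] [151, 196, 10, 15, 91] [[0.563 0.244 0.095]] [[0.563 0.244 0.095]]
red [151.4 295.5] [148, 290, 8, 13, 45] [[0.376 0.239 0.099]] [[0.376 0.241 0.095]]
(165, 222) [[0.523 0.213 0.121]]
(281, 230) [[ 0.515 -0.015  0.074]]
(358, 126) [[ 0.761 -0.182  0.005]]
(222, 118) [[0.775 0.133 0.002]]
(368, 255) [[ 0.468 -0.206  0.011]]
(250, 395) [[0.251 0.019 0.261]]
side [297.3 297.5] [287, 284, 22, 28, 485] med [ 0.533 -0.208  0.035] ptp [0.038 0.034 0.051] zmax 0.776
side [326.  358.4] [319, 346, 16, 23, 247] med [ 0.555 -0.347  0.017] ptp [0.026 0.026 0.033] zmax 0.776
```

View pics/crop_top.png

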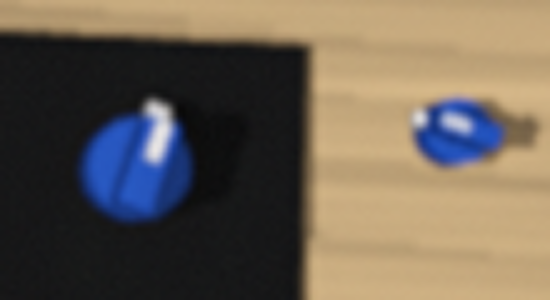

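View pics/crop_side.png

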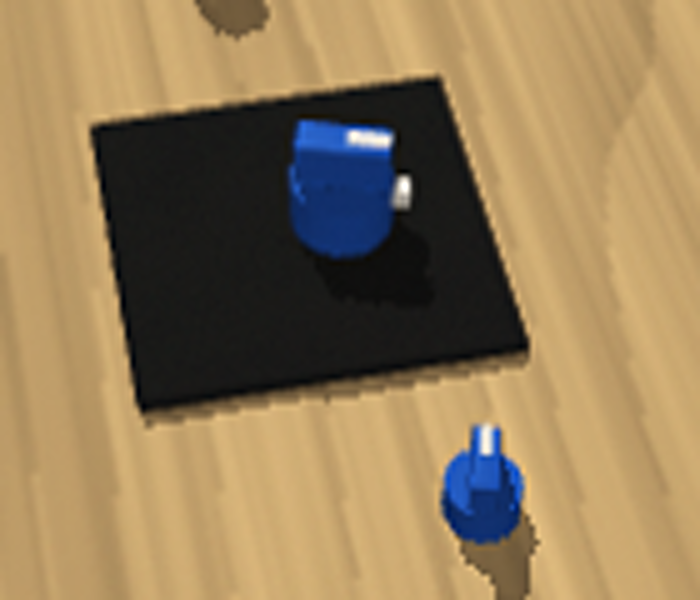

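Crops: the mat cap measures about 46 mm across and 50 mm tall, so it is the right size. The one off the mat is about 25 mm across and is the look-alike. The tab points roughly along +x, slightly towards -y. Next I move the wrist camera over the cap.

>>> jog_arm --series '[[1,[0.468,-0.199,0.066],[0,0,0.5]],[1,[0.468,-0.199,0.066],[0,0,0.5]],[1,[0.468,-0.199,0.066],[0,0,0.5]],[1,[0.468,-0.199,0.066],[0,0,0.5]],[1,[0.468,-0.199,0.066],[0,0,0.5]],[1,[0.468,-0.199,0.066],[0,0,0.5]],[1,[0.468,-0.199,0.066],[0,0,0.5]],[1,[0.468,-0.199,0.066],[0,0,0.5]],[1,[0.468,-0.199,0.066],[0,0,0.5]],[1,[0.468,-0.199,0.066],[0,0,0.5]],[1,[0.468,-0.199,0.066],[0,0,0.5]],[1,[0.468,-0.199,0.066],[0,0,0.5]]]'

```text
time: 1.25
tool_pos: [0.5135, -0.2157, 0.164]
tool_rot: [3.141, -0.0, -0.251]
contact_force: [0.1, -1.4, 0.3]
opening: 0.0915
```

>>> jog_arm --series '[[1,[0,0,0],[0,0,0]],[1,[0,0,0],[0,0,0]],[1,[0,0,0],[0,0,0]]]'

```text
time: 1.5
tool_pos: [0.5118, -0.2173, 0.164]
tool_rot: [3.141, 0.001, -0.25]
contact_force: [0.6, 0.0, -0.1]
opening: 0.0917
```

Run:
```python
from h import *
c=cam('wrist'); cv2.imwrite('pics/w1.png',c['img'][:,:,::-1])
np.save('w1.npy',c['img'])
c2=cam('top'); c3=cam('side')
cv2.imwrite('pics/tops1.png',np.hstack([cv2.resize(x['img'][:,:,::-1],(400,300)) for x in (c2,c3)]))
```

```text
(no output)
```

View pics/w1.png

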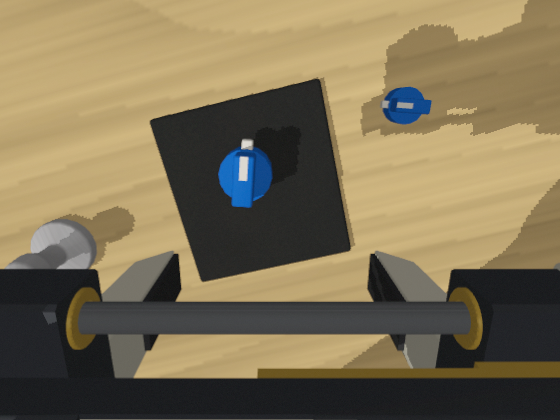

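View pics/tops1.png

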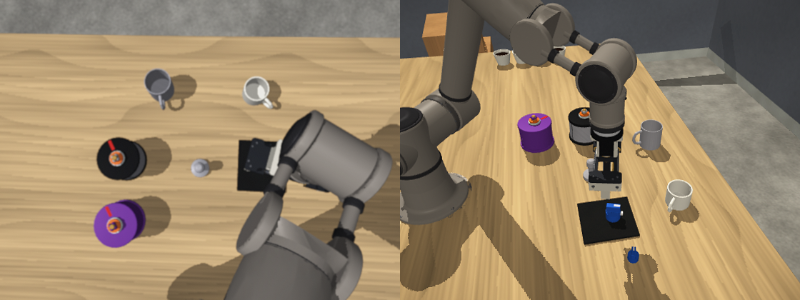

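Wrist view: cap centre at about (245,172), white tab at (247,143), bar stripe at (243,168). The tamper is well to the left at (60,248). Next I fit the bar's top face using depth.

```bash
cat >> h.py <<'E'
def capfit(c,ztop,box=None,tol=.006):
    m=mask(c,'blue')|mask(c,'white'); 
    if box: b=np.zeros_like(m); b[box[1]:box[3],box[0]:box[2]]=1; m&=b
    ys,xs=np.where(m); px=np.c_[xs,ys]; P=bydepth(c,px); z=P[:,2]
    sel=abs(z-ztop)<tol; top=px[sel]; zt=np.median(z[sel]); Q=onplane(c,top,ztop)[:,:2]
    (cx,cy),(w,h),_=r=cv2.minAreaRect(Q.astype(np.float32)*1000); bp=cv2.boxPoints(r)/1000
    e1=bp[1]-bp[0]; e2=bp[2]-bp[1]; L=e1 if np.linalg.norm(e1)>np.linalg.norm(e2) else e2
    wh=mask(c,'white')[top[:,1],top[:,0]]; wc=Q[wh].mean(0); cen=np.array([cx,cy])/1000
    if L@(wc-cen)<0: L=-L
    print('n',sel.sum(),'ztop',zt.round(4),'cen',cen.round(4),'mean',Q.mean(0).round(4),'size',round(w,1),round(h,1),'yaw',np.arctan2(L[1],L[0]).round(4),'stripe yaw',np.arctan2(*(wc-cen)[::-1]).round(3), 'whitec',wc.round(4))
    # PCA
    u=np.linalg.svd(Q-Q.mean(0),full_matrices=False)[2][0]; u*=np.sign(u@L); print('pca yaw',np.arctan2(u[1],u[0]).round(4))
    return cen
E
python3 - <<'E'
from h import *
c=cam('wrist'); capfit(c,.057,(200,120,300,225))
m=mask(c,'blue'); b=np.zeros_like(m); b[120:225,200:300]=1
ys,xs=np.where(m&b); P=bydepth(c,np.c_[xs,ys]); sh=abs(P[:,2]-.033)<.004
print('shoulder',sh.sum(), np.median(P[sh,2]),cv2.minEnclosingCircle((P[sh,:2]*1000).astype(np.float32)))
ys,xs=np.where(mask(c,'white')&b); P=bydepth(c,np.c_[xs,ys]); t=P[:,2]<.035
print('tab',t.sum(),P[t].mean(0).round(4),P[t].max(0).round(4)); print(Ttool()[:3,3], status.observe()['tool_rot'])
E
```

```text
n 1074 ztop 0.0566 cen [ 0.5387 -0.199 ] mean [ 0.5389 -0.1991] size 16.0 40.2 yaw -0.3279 stripe yaw -0.325 whitec [ 0.548  -0.2022]
pca yaw -0.3286
shoulder 1119 0.032675555189857264 ((538.3743896484375, -198.43084716796875), 22.06900405883789)
tab 90 [ 0.5624 -0.2069  0.0307] [ 0.5661 -0.2023  0.0322]
[ 0.51135458 -0.21849166  0.1646197 ] [ 3.14130140e+00 -3.23372030e-04 -2.53334235e-01]
```

The fit is good: bar 16.0 x 40.2 mm, top at z = 0.057, centre (0.5386, -0.199), yaw -0.328. I hover above it first.

>>> jog_arm --series '[[1,[0.0214,-0.0257,0.03],[0,0,0.075]],[1,[0.0214,-0.0257,0.06],[0,0,0.075]],[1,[0.0214,-0.0257,0.075],[0,0,0.075]],[1,[0.0214,-0.0257,0.075],[0,0,0.075]],[1,[0.0214,-0.0257,0.075],[0,0,0.075]],[1,[0.0214,-0.0257,0.075],[0,0,0.075]]]'

```text
time: 2.2
tool_pos: [0.5397, -0.1989, 0.0908]
tool_rot: [3.141, -0.002, -0.327]
contact_force: [0.8, 0.4, 0.4]
opening: 0.0919
```

```bash
cat >> h.py <<'E'
def avgpose(n=5):
    p=[];r=[]
    for i in range(n):
        s=status.observe(); p.append(s['tool_pos']); r.append(s['tool_rot']); eyes.read_camera('top')
    p=np.array(p); r=np.array(r); r[:,0]=r[:,0]%(2*np.pi)
    print('pos',p.mean(0).round(4),'sd',p.std(0).round(4),'rot',r.mean(0).round(4),r.std(0).round(4)); return p.mean(0),r.mean(0)
def toolshift(p,r,target,yaw):
    d=np.array(target)-p; M=R.from_euler('xyz',r).as_matrix(); print('shift',(M.T@d).round(4),'az',round(-(yaw-r[2]),4))
E
python3 - <<'E'
from h import *
p,r=avgpose(); toolshift(p,r,[.5386,-.1989,.0355],-.328)
c=cam('wrist'); cv2.imwrite('pics/w2.png',c['img'][:,:,::-1]); capfit(c,.057,(150,0,400,420))
E
```

```text
pos [ 0.5399 -0.1987  0.0909] sd [0.0001 0.0002 0.0002] rot [ 3.141e+00 -2.900e-03 -3.271e-01] [0.0001 0.0003 0.0002]
shift [-0.0013  0.0006  0.0554] az 0.0009
n 1770 ztop 0.0566 cen [ 0.5393 -0.1992] mean [ 0.5397 -0.1991] size 15.6 40.4 yaw -0.3356 stripe yaw -0.352 whitec [ 0.5479 -0.2023]
pca yaw -0.3379
```

View pics/w2.png

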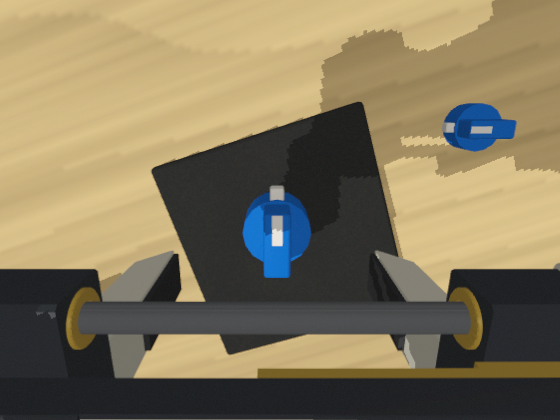

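Wrist view: the bar sits centred between the fingers (column 277). Now I descend, grip and lift a little.

>>> jog_arm --series '[[1,[-0.001,0,0.02],[0,0,0.003]],[1,[-0.001,0,0.04],[0,0,0.003]],[1,[-0.001,0,0.05],[0,0,0.003]],[1,[-0.001,0,0.055],[0,0,0.003]],[1,[-0.001,0,0.055],[0,0,0.003]],[-1,[-0.001,0,0.055],[0,0,0.003]],[-1,[-0.001,0,0.055],[0,0,0.003]],[-1,[-0.001,0,0.055],[0,0,0.003]],[-1,[-0.001,0,0.055],[0,0,0.003]],[-1,[-0.001,0,0.055],[0,0,0.003]],[-1,[-0.001,0,0.055],[0,0,0.003]],[-1,[-0.001,0,0.055],[0,0,0.003]]]' --squeeze 35

```text
time: 3.5
tool_pos: [0.5384, -0.1975, 0.0345]
tool_rot: [3.141, -0.0, -0.329]
contact_force: [-0.2, -0.2, 1.0]
opening: 0.0493
```

>>> jog_arm --series '[[-1,[0,0,0],[0,0,0]],[-1,[0,0,0],[0,0,0]],[-1,[0,0,0],[0,0,0]],[-1,[0,0,0],[0,0,0]]]'

```text
time: 3.83
tool_pos: [0.5383, -0.1975, 0.0343]
tool_rot: [3.142, 0.0, -0.329]
contact_force: [-0.7, -0.1, -0.3]
opening: 0.0231
```

>>> jog_arm --series '[[-1,[0,0,0],[0,0,0]],[-1,[0,0,0],[0,0,0]],[-1,[0,0,0],[0,0,0]],[-1,[0,0,0],[0,0,0]]]'

```text
time: 4.17
tool_pos: [0.5383, -0.1975, 0.0342]
tool_rot: [3.141, 0.0, -0.329]
contact_force: [-0.1, 0.2, -0.2]
opening: 0.0158
```

Run:
```python
from h import *
p,r=avgpose(3); print(status.observe()['opening'],status.observe()['contact_force'])
# canister from top camera, arm out of the way?
c=cam('top'); cv2.imwrite('pics/t3.png',c['img'][:,:,::-1])
img=c['img']; m=mask(c,'red'); m[:, 230:]=0; m[260:]=0
ys,xs=np.where(m); Q=onplane(c,np.c_[xs,ys],.095); print('red mean',Q.mean(0).round(4))
u=np.linalg.svd(Q[:,:2]-Q[:,:2].mean(0),full_matrices=False)[2][0]; print('red dir',np.arctan2(u[1],u[0]))
yy,xx=np.mgrid[180:270,120:215]; px=np.c_[xx.ravel(),yy.ravel()]; P=bydepth(c,px)
lid=(abs(P[:,2]-.095)<.004); print('lid',lid.sum(),np.median(P[lid,2]),P[lid].min(0),P[lid].max(0),cv2.minEnclosingCircle((P[lid,:2]*1000).astype(np.float32)))
```

```text
pos [ 0.5383 -0.1975  0.0343] sd [0. 0. 0.] rot [ 3.1415 -0.     -0.3292] [0. 0. 0.]
0.01594694272138634 [ 0.46070781 -0.22471086 -0.11845074]
red mean [0.5631 0.244  0.095 ]
red dir -2.6734522322974685
lid 2423 0.09596362395236646 [0.46336776 0.1606051  0.09104146] [0.58652742 0.28364891 0.09898578] ((525.104736328125, 222.01698303222656), 62.04790496826172)
```

View pics/t3.png

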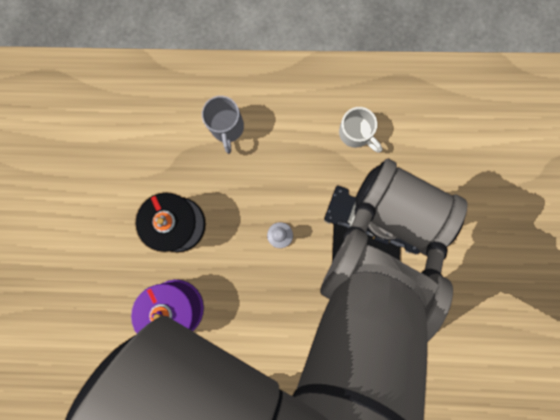

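The grip holds at an opening of 15.9 mm. Lift, then carry across towards a viewing pose just short of the canister.

>>> jog_arm --series '[[-1,[0,0,-0.01],[0,0,0]],[-1,[0,0,-0.03],[0,0,0]],[-1,[0,0,-0.06],[0,0,0]],[-1,[0,0,-0.1],[0,0,0]],[-1,[0,0,-0.14],[0,0,0]],[-1,[0,0,-0.18],[0,0,0]],[-1,[0,0,-0.21],[0,0,0]],[-1,[0,0,-0.216],[0,0,0]],[-1,[0,0,-0.216],[0,0,0]]]'

```text
time: 5.12
tool_pos: [0.5392, -0.1978, 0.2535]
tool_rot: [3.141, -0.006, -0.329]
contact_force: [-0.6, -0.0, -0.4]
opening: 0.0158
```

>>> jog_arm --series '[[-1,[-0.017,-0.033,0],[0,0,-0.08]],[-1,[-0.034,-0.066,0],[0,0,-0.16]],[-1,[-0.052,-0.1,0],[0,0,-0.25]],[-1,[-0.069,-0.134,0],[0,0,-0.33]],[-1,[-0.086,-0.168,0],[0,0,-0.41]],[-1,[-0.103,-0.202,0],[0,0,-0.5]],[-1,[-0.12,-0.236,0],[0,0,-0.58]],[-1,[-0.137,-0.27,0],[0,0,-0.66]],[-1,[-0.154,-0.303,0],[0,0,-0.74]],[-1,[-0.172,-0.336,0],[0,0,-0.82]],[-1,[-0.182,-0.356,0],[0,0,-0.83]],[-1,[-0.182,-0.356,0],[0,0,-0.83]]]'

```text
time: 6.12
tool_pos: [0.479, 0.202, 0.2482]
tool_rot: [-3.139, 0.003, 0.506]
contact_force: [-1.0, -0.2, -1.1]
opening: 0.0161
```

>>> jog_arm --series '[[-1,[0,0,0],[0,0,0]],[-1,[0,0,0],[0,0,0]],[-1,[0,0,0],[0,0,0]]]'

```text
time: 6.37
tool_pos: [0.4811, 0.1971, 0.2495]
tool_rot: [-3.142, 0.002, 0.499]
contact_force: [-0.1, 0.2, -0.5]
opening: 0.0159
```

Run:
```python
from h import *
p,r=avgpose(3); print(status.observe()['time'],status.observe()['opening'],status.observe()['contact_force'])
c=cam('wrist'); cv2.imwrite('pics/w4.png',c['img'][:,:,::-1])
```

```text
pos [0.4812 0.1971 0.2497] sd [0.0001 0.     0.0002] rot [3.1416e+00 1.2000e-03 4.9900e-01] [0.     0.0004 0.0002]
6.5167 0.015881673025157923 [ 0.00415141  0.40207913 -1.14445116]
```

View pics/w4.png

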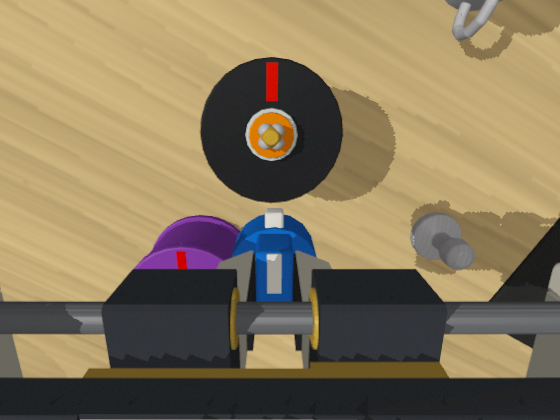

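Wrist view with the cap in hand: lid centre at about (272,130), red stripe at (272,82), stud at (271,135). The held cap's tab is at (274,217) and its bar stripe at (274,272). The tamper at (445,240) is clear. Now I measure the lid, ring, stud and stripe, and the cap in the hand.

Run:
```python
from h import *
c=cam('wrist'); img=c['img']; hsv=cv2.cvtColor(img,cv2.COLOR_RGB2HSV)
def circ(Q):
    q=Q[:,:2]; A=np.c_[2*q,np.ones(len(q))]; s=np.linalg.lstsq(A,(q**2).sum(1),rcond=None)[0]; return s[:2].round(4), round(float(np.sqrt(s[2]+s[:2]@s[:2])),4)
# red stripe
m=mask(c,'red'); m[150:]=0; ys,xs=np.where(m); Q=onplane(c,np.c_[xs,ys],.095)[:,:2]; rc=cv2.minAreaRect((Q*1000).astype(np.float32)); print('red',Q.mean(0).round(4),rc)
red=Q.mean(0); u=np.linalg.svd(Q-red,full_matrices=False)[2][0]; u*=np.sign(u[0]); print('dir',np.arctan2(u[1],u[0]).round(4))
# lid top outline by depth
yy,xx=np.mgrid[40:225,180:360]; px=np.c_[xx.ravel(),yy.ravel()]; P=bydepth(c,px)
lm=np.zeros(img.shape[:2],np.uint8); sel=abs(P[:,2]-.095)<.006; b=img[px[:,1],px[:,0]].max(1)<70; r_=m[px[:,1],px[:,0]]
s2=sel&(b|r_); lm[px[s2,1],px[s2,0]]=255
cn=max(cv2.findContours(lm,cv2.RETR_EXTERNAL,cv2.CHAIN_APPROX_NONE)[0],key=cv2.contourArea); hu=cv2.convexHull(cn).reshape(-1,2)
print('lid z',np.median(P[s2,2]).round(4),'lid',circ(onplane(c,hu,.095)))
# orange
om=(mask(c,'orange')).astype(np.uint8)*255; om[:95]=0; om[175:]=0; cn=cv2.convexHull(np.argwhere(om)[:,::-1].astype(np.int32)).reshape(-1,2)
print('ring',circ(onplane(c,cn,.107)), len(cn))
# flange white ring at .101
fl=((hsv[...,1]<60)&(hsv[...,2]>110)); fl[:100]=0; fl[170:]=0; fl[:,:235]=0; fl[:,310:]=0
k=cv2.convexHull(np.argwhere(fl)[:,::-1].astype(np.int32)).reshape(-1,2); print('flange',circ(onplane(c,k,.101)))
# stud top depth
yy,xx=np.mgrid[120:150,255:290]; px=np.c_[xx.ravel(),yy.ravel()]; P=bydepth(c,px); st=P[P[:,2]>.1195]; print('stud',len(st),st[:,2].max() if len(st) else 0, P[:,2].max(), ((st.min(0)+st.max(0))/2).round(4) if len(st) else '')
print('stud mean',st.mean(0).round(4), 'px',px[P[:,2]>.1195].mean(0))
# cap in hand in tool frame
w=mask(c,'white'); w[:200]=0; w[298:]=0; w[:,:255]=0; w[:,295:]=0
k,l,s,ce=cv2.connectedComponentsWithStats(w.astype(np.uint8)); T=np.linalg.inv(Ttool())
for i in range(1,k):
    if s[i,4]>30:
        ys,xs=np.where(l==i); P=bydepth(c,np.c_[xs,ys]); P=P@T[:3,:3].T+T[:3,3]; print('white',s[i].tolist(),ce[i].round(1),'tool',np.median(P,0).round(4),P.min(0).round(4),P.max(0).round(4))
bl=mask(c,'blue'); bl[:205]=0; bl[310:]=0; bl[:,:215]=0; bl[:,330:]=0
ys,xs=np.where(bl); P=bydepth(c,np.c_[xs,ys]); P=P@T[:3,:3].T+T[:3,3]; print('blue tool',P.min(0).round(4),P.max(0).round(4))
```

```text
red [0.5644 0.2447] ((564.12109375, 244.33509826660156), (30.366304397583008, 9.85764217376709), 28.215980529785156)
dir 0.4829
lid z 0.0947 lid (array([0.5269, 0.2247]), 0.0606)
ring (array([0.5267, 0.2247]), 0.0183) 21
flange (array([0.5264, 0.2249]), 0.0217)
stud 341 0.40785248147855413 0.40785248147855413 [0.5339 0.2256 0.2637]
stud mean [0.5266 0.225  0.1247] px [270.65102639 137.13782991]
white [265, 208, 18, 20, 309] [273.1 218.5] tool [ 0.0263 -0.0005  0.0039] [ 0.0215 -0.0045 -0.1576] [0.0795 0.0038 0.0115]
white [267, 254, 14, 39, 514] [273.9 272.8] tool [ 0.0114 -0.0001 -0.0229] [ 0.0017 -0.003  -0.1576] [ 0.0795  0.0025 -0.0214]
blue tool [-0.0033 -0.0205 -0.1576] [0.0795 0.0199 0.0271]
```

All the estimates of the canister centre agree: (0.5266, 0.2248). The stripe lies 42.4 mm out at yaw 0.483. The tab in the hand is along tool +x with no sideways offset. I move over the stud, holding the underside at about 0.139.

>>> jog_arm --series '[[-1,[0.025,-0.001,0.02],[0,0,0.016]],[-1,[0.045,-0.0025,0.045],[0,0,0.016]],[-1,[0.0527,-0.0026,0.07],[0,0,0.016]],[-1,[0.0527,-0.0026,0.082],[0,0,0.016]],[-1,[0.0527,-0.0026,0.0847],[0,0,0.016]],[-1,[0.0527,-0.0026,0.0847],[0,0,0.016]],[-1,[0.0527,-0.0026,0.0847],[0,0,0.016]],[-1,[0.0527,-0.0026,0.0847],[0,0,0.016]]]'

```text
time: 7.28
tool_pos: [0.5268, 0.2259, 0.1671]
tool_rot: [3.141, -0.003, 0.485]
contact_force: [0.5, 0.3, -0.5]
opening: 0.0161
```

Run:
```python
from h import *
p,r=avgpose(3); print(status.observe()['time'],status.observe()['opening'],status.observe()['contact_force'])
toolshift(p,r,[.5262,.2246,.165],.483)
for n in ('wrist','side'):
    c=cam(n); 
    cv2.imwrite(f'pics/{n}5.png',c['img'][:,:,::-1] if n=='wrist' else cv2.resize(c['img'][90:240,180:340,::-1],None,fx=4,fy=4,interpolation=cv2.INTER_CUBIC))
```

```text
pos [0.5268 0.2259 0.167 ] sd [0.0001 0.     0.0001] rot [ 3.1409e+00 -2.6000e-03  4.8460e-01] [0.     0.0001 0.    ]
7.4333 0.016007937208502455 [ 0.07204993 -0.09913749 -0.42476003]
shift [-0.0011  0.0009  0.002 ] az 0.0016
```

View pics/wrist5.png

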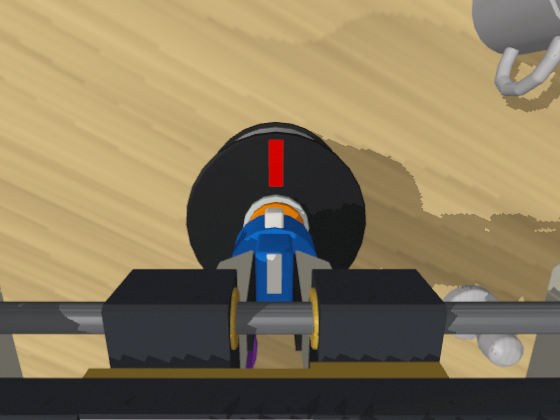

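View pics/side5.png

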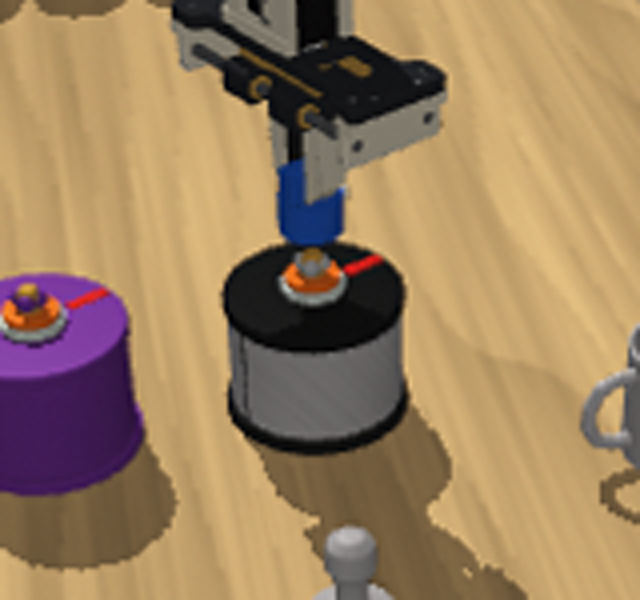

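Wrist view: the red stripe (276,163) lines up with the tab (274,218). In the side view the cap stands right above the stud. I re-measure the stripe and lid from here as one more check.

Run:
```python
from h import *
c=cam('wrist'); m=mask(c,'red'); m[200:]=0; ys,xs=np.where(m); Q=onplane(c,np.c_[xs,ys],.095)[:,:2]; red=Q.mean(0)
u=np.linalg.svd(Q-red,full_matrices=False)[2][0]; u*=np.sign(u[0]); print('red',red.round(4),'dir',np.arctan2(u[1],u[0]).round(4),'centre est',(red-.0425*u).round(4),'or w/ .483',(red-.0425*np.array([np.cos(.483),np.sin(.483)])).round(4))
T=np.linalg.inv(Ttool()); w=mask(c,'white'); w[:200]=0; w[298:]=0; w[:,:255]=0; w[:,295:]=0; 
ys,xs=np.where(mask(c,'white')); s=(ys>205)&(ys<230)&(abs(xs-274)<12); P=bydepth(c,np.c_[xs,ys][s]); P=P@T[:3,:3].T+T[:3,3]; P=P[P[:,2]>-.02]; print('tab tool x pct',np.percentile(P[:,0],[2,10,50,90,98]).round(4),'y',P[:,1].mean().round(4),'z',np.percentile(P[:,2],[2,50,98]).round(4))
```

```text
red [0.5641 0.2445] dir 0.4926 centre est [0.5267 0.2244] or w/ .483 [0.5265 0.2247]
tab tool x pct [0.0222 0.0229 0.0265 0.0293 0.0296] y -0.0005 z [0.0022 0.0035 0.008 ]
```

Consistent: centre (0.5266, 0.2246), tab tip 29.4 mm out in the tool frame. I correct by 1 mm and lower to just above the balls.

>>> jog_arm --series '[[-1,[-0.001,0.0009,0],[0,0,0]],[-1,[-0.001,0.0009,0.005],[0,0,0]],[-1,[-0.001,0.0009,0.011],[0,0,0]],[-1,[-0.001,0.0009,0.017],[0,0,0]],[-1,[-0.001,0.0009,0.02],[0,0,0]],[-1,[-0.001,0.0009,0.02],[0,0,0]],[-1,[-0.001,0.0009,0.02],[0,0,0]]]'

```text
time: 8.17
tool_pos: [0.5256, 0.2245, 0.1452]
tool_rot: [-3.142, 0.001, 0.485]
contact_force: [-0.7, 0.5, -0.6]
opening: 0.0156
```

>>> jog_arm --series '[[-1,[0,0,0.001],[0,0,0]],[-1,[0,0,0.002],[0,0,0]],[-1,[0,0,0.003],[0,0,0]],[-1,[0,0,0.004],[0,0,0]],[-1,[0,0,0.004],[0,0,0]]]'

```text
time: 8.58
tool_pos: [0.5264, 0.2246, 0.1437]
tool_rot: [3.141, -0.003, 0.485]
contact_force: [-2.6, -2.2, 12.5]
opening: 0.0159
```

>>> jog_arm --series '[[-1,[0,0,0.001],[0,0,0]],[-1,[0,0,0.002],[0,0,0]],[-1,[0,0,0.003],[0,0,0]],[-1,[0,0,0.003],[0,0,0]]]'

```text
time: 8.92
tool_pos: [0.5266, 0.2247, 0.1412]
tool_rot: [3.14, -0.004, 0.485]
contact_force: [-2.6, -1.3, 12.8]
opening: 0.016
```

>>> jog_arm --series '[[-1,[0,0,0.001],[0,0,0]],[-1,[0,0,0.002],[0,0,0]],[-1,[0,0,0.003],[0,0,0]],[-1,[0,0,0.003],[0,0,0]]]'

```text
time: 9.25
tool_pos: [0.526, 0.2245, 0.1362]
tool_rot: [3.141, -0.001, 0.485]
contact_force: [1.0, -1.4, 2.2]
opening: 0.0156
```

The push peaked near 13 N and then dropped off, which looks like the click. I keep pressing.

>>> jog_arm --series '[[-1,[0,0,0.001],[0,0,0]],[-1,[0,0,0.002],[0,0,0]],[-1,[0,0,0.003],[0,0,0]],[-1,[0,0,0.004],[0,0,0]],[-1,[0,0,0.004],[0,0,0]]]'

```text
time: 9.67
tool_pos: [0.5256, 0.2246, 0.1316]
tool_rot: [3.142, 0.0, 0.485]
contact_force: [-1.7, -1.5, 4.8]
opening: 0.0157
```

>>> jog_arm --series '[[-1,[0,0,0.001],[0,0,0]],[-1,[0,0,0.002],[0,0,0]],[-1,[0,0,0.003],[0,0,0]],[-1,[0,0,0.003],[0,0,0]]]'

```text
time: 10.0
tool_pos: [0.5257, 0.2246, 0.1297]
tool_rot: [3.141, -0.001, 0.485]
contact_force: [-4.2, -3.0, 11.3]
opening: 0.0156
```

>>> jog_arm --series '[[-1,[0,0,0.001],[0,0,0]],[-1,[0,0,0.002],[0,0,0]],[-1,[0,0,0.002],[0,0,0]],[-1,[0,0,0.002],[0,0,0]]]'

```text
time: 10.33
tool_pos: [0.5257, 0.2246, 0.1291]
tool_rot: [3.141, -0.002, 0.485]
contact_force: [-7.6, -2.3, 19.7]
opening: 0.0156
```

The force is rising steeply (about 20 N, last 2 mm of command moved only 0.6 mm), so this should be the hard stop. I check by camera.

>>> jog_arm --series '[[-1,[0,0,0.0005],[0,0,0]],[-1,[0,0,0.0005],[0,0,0]],[-1,[0,0,0.0005],[0,0,0]],[-1,[0,0,0.0005],[0,0,0]],[-1,[0,0,0.0005],[0,0,0]]]'

```text
time: 10.75
tool_pos: [0.5257, 0.2247, 0.1291]
tool_rot: [3.141, -0.002, 0.485]
contact_force: [-8.0, -3.4, 22.5]
opening: 0.016
```

Run:
```python
from h import *
for i in range(3):
    s=status.observe(); print(s['time'],s['tool_pos'].round(4),s['tool_rot'].round(4),s['contact_force'].round(1),s['torque'].round(2),s['opening']); eyes.read_camera('top')
c=cam('wrist'); cv2.imwrite('pics/w6.png',c['img'][:,:,::-1])
m=mask(c,'red'); m[200:]=0; ys,xs=np.where(m); Q=onplane(c,np.c_[xs,ys],.095)[:,:2]; red=Q.mean(0); d=np.array([np.cos(.483),np.sin(.483)]); print('red',red,'centre',red-.0425*d)
ys,xs=np.where(mask(c,'white')); s=(ys>205)&(ys<230)&(abs(xs-274)<12); P=bydepth(c,np.c_[xs,ys][s]); print('tab',np.median(P,0).round(4)); q=np.median(P,0)[:2]-(red-.0425*d); print('tab in can x,y',q@d, q@[-d[1],d[0]])
print('tab z pct',np.percentile(P[:,2],[5,50,95]))
c=cam('side'); cv2.imwrite('pics/s6.png',cv2.resize(c['img'][100:220,200:330,::-1],None,fx=5,fy=5,interpolation=cv2.INTER_CUBIC))
```

```text
10.75 [0.5257 0.2247 0.1291] [ 3.141e+00 -1.800e-03  4.850e-01] [-8.  -3.4 22.5] [-0.63  1.59  0.  ] 0.016014433242703664
10.8 [0.5258 0.2247 0.1291] [ 3.141e+00 -1.900e-03  4.850e-01] [-8.4 -3.2 22.9] [-0.62  1.48 -0.01] 0.01570056032208818
10.85 [0.5257 0.2247 0.1291] [ 3.141e+00 -1.900e-03  4.850e-01] [-7.4 -2.  22.5] [-0.65  1.47 -0.01] 0.01579357516915495
red [0.56393473 0.24465824] centre [0.5262965  0.22491962]
tab [0.5488 0.2375 0.1253]
tab in can x,y 0.02581491784967337 0.0006779801239962046
tab z pct [0.11945751 0.12532652 0.1265225 ]
```

View pics/s6.png

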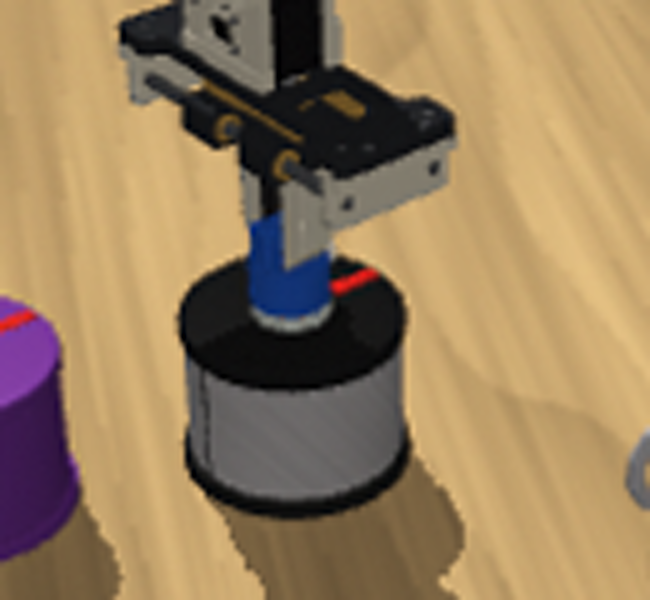

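View pics/w6.png

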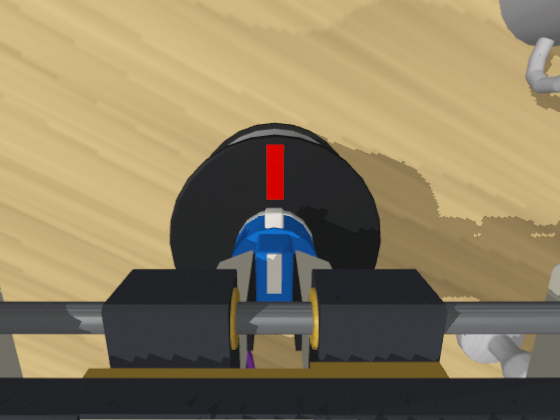

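Side crop: the cap sits on the flange and no orange is visible between them. Wrist view: the tab (274,218) lines up with the red stripe (275,172). Force is steady at 22 N, so I hand in.

```bash
python3 -c "
from cell import job,status
print(job.hand_in()); s=status.observe(); print(s['time'],s['tool_pos'],s['contact_force'],s['opening'])"
```

```text
the job is handed in; nothing more can be done
None
the job is handed in; nothing more can be done
```

I gripped the blue cap on the mat and lifted it. I turned its tab to the red stripe on the black-lidded canister, pressed it onto the stud through the click, and kept pressing down to the hard stop. I handed the job in at about 11 s, still gripping and still pressing. The cup, jug and tamper were not touched. The hand-in gave no verdict.

**Last checks before handing in:**
- **Height:** the tool height puts the cap's underside at about 103 mm above the canister's underside, which is the hard stop. The tab's height seen by the camera agrees, and no orange was visible between cap and flange.
- **Push:** steady at about 22 N downward. It had peaked near 13 N and dropped to about 2 N on the way down, which I took as the click; I had no direct reading of it.
- **Tab:** about 0.7 mm sideways of the stripe's line.
- **Alignment:** the cap's axis was within about 1 mm of the stud, and the tool's tilt was about 2 mrad.
- **Grip:** fingers open 15.8 mm on the 16 mm bar, with a 35 N grip command.

**Disagreements:**
- The top camera placed the canister's centre about 3 mm away from where the wrist camera did. I used the wrist camera's value.
- A sideways load of about 8 N built up while pressing. It was steady and moved nothing.

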